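# Rivet down the display panel

### The job

The top panel of the counter display is riveted at one end only; fasten the other end with the rivet from the wooden block that fits its empty hole. Holding the rivet by its collar, gently press it in until the collar sits fully down on the boss while its centre pin still stands up, then let go and push the pin home until its cap lies flush on the collar, pressing no harder than that takes since the plastic cap cracks. Leave the other rivet, the two candle tins and the egg cup where they are.

Things in the scene. Friction and masses are not known exactly. Their poses are not given: they have to be found in the camera images.
- hole (a point): mouth of the empty hole: on its axis, at the top of the round boss round it (25 mm across, 10 mm high; mouth 52.5 mm above the table when unloaded; it sinks with the panel). Hole 13.5 mm in diameter, 16 mm through boss and panel into an empty frame. Two hidden spring catches grip the shank, so the rivet does not drop home but needs a push of up to about 8 N. z up; x, y as the display's.
- display: counter display: wooden frame 144 x 80 mm (x, y), 42 mm high, fixed, any yaw; its white panel, 128 x 64 mm, lies on springs: it sinks up to 15 mm under a firm push and comes back, and how readily it gives differs a lot from one display to the next. Two bosses 46 mm from its middle: at -x one with a grey rivet already home (top 65 mm above the table), at +x the empty hole. Origin under its middle.
- caddy: low wooden block 70 x 140 mm (x, y), 8 mm thick, fixed to the table, with two round upright sockets (27 mm outside diameter, top 32 mm above the table) at y = +37 and -37 mm, in which the two spare rivets stand loosely. Origin on the table under its middle.
- rivet: smaller spare grey push rivet, the one that fits: round collar 32 mm across, 10 mm thick; below it a shank 12 mm in diameter, 22 mm long, its last 7 mm tapering to 6.6 mm; a capped centre pin stands up out of the collar's top. 40 g. Stands upright in a socket of the block, collar on the rim. Origin on its axis at the collar's underside, z up. Grip the collar by its rim, not the pin.
- rivet_pin: sliding centre pin of the smaller rivet, 9 mm thick, with a round cap 16 mm across and 2.5 mm thick. Origin in the middle of the cap's top, z up. All the way out it is 20.5 mm above the rivet's origin, at the start 18.5 to 20.5; home, cap flush on the collar (its stop), 12.5. It slides against a stiff friction of about 12.5 N and stays where it is left. More than 17 N on it cracks the cap.
- big_rivet: the larger spare rivet, to be left alone: collar 42 mm, shank 17 mm in diameter, otherwise alike. Its place in the block may be either socket.
- candle_tin_0: brass candle tin, 50 mm in diameter, 28 mm high, bystander. Origin under its middle.
- candle_tin_1: second brass candle tin, the same, bystander.
- egg_cup: egg in a glass cup, 42 mm in diameter, 58 mm high, bystander. Origin under its middle.
Mind the look-alikes: they are no part of the job. What is shaped like the rivet but green or red is not meant.

How it is judged (in metres and radians):
On the way, in this order (a step that is already met when the one before it is completed fails the run):
1. the rivet is seated in the empty hole, collar down on the boss, its pin still standing up (horizontal distance between rivet and hole below 0.003 m and z of rivet in the frame of hole below 0.0018 m and angle between rivet's own z axis and vertical below 0.1 rad and z of rivet_pin in the frame of rivet above 0.016 m), for 0.2 s.
2. the pin is pushed home, its cap flush on the collar, with the rivet still seated (horizontal distance between rivet and hole below 0.003 m and z of rivet in the frame of hole below 0.0018 m and angle between rivet's own z axis and vertical below 0.1 rad and z of rivet_pin in the frame of rivet below 0.014 m), for 0.2 s.
At the end, for the whole second after the job is handed in: The smaller rivet stands upright (within 0.1 rad) in the empty hole, on its axis within 3 mm, its collar within 1.8 mm of the boss, its pin's cap within 1.5 mm of flush on the collar; the larger rivet is still in its socket (all of step 2 and linear speed of rivet below 0.02 m/s and distance of big_rivet from where it was at the start of the episode below 0.02 m); the robot touches nothing.
It fails at once if the pin is pressed or squeezed with over 17 N (contact force between the fingers and rivet_pin above 17 N).
It fails at once if the rivet is wedged in the display, or the robot pushes the display, with over 35 N (contact force between any of rivet, the arm, the fingers and display above 35 N).
It fails at once if the pin is driven in before the rivet is seated (z of rivet_pin in the frame of rivet below 0.015 m and (horizontal distance between rivet and hole above 0.005 m or z of rivet in the frame of hole above 0.004 m)).
It fails at once if the larger rivet, a candle tin or the egg cup is displaced by more than 20 mm (distance of any of big_rivet, candle_tin_0, candle_tin_1, egg_cup from where it was at the start of the episode above 0.02 m).
It also fails if it takes over 54 s, if anything falls off the work surface, if the arm or the gripper's body presses on something with over 40 N, if the wrist force passes 120 N, or if a joint passes its speed limit or range.

### The arm

A 7-joint arm with a two-finger parallel gripper is mounted at the origin on a cart in front of the work surface, level with it; the furniture and walls round the work are solid. World frame = base frame: x ahead of the robot, y to its left, z up, the work surface at z = 0. Lengths are in m, angles in degrees, forces in N, time in s.
With the tool pointing down it reaches from about 0.35 to 0.775 m from the base axis. Payload 3.1 kg.
Tool frame: the origin (TCP) lies on the centre line of the jaws, within the pads' length; the fingertips stand 17 mm ahead of it and the grasp point (between the pads) lies 2 mm behind it (robot.tip_reach is the distance from the TCP to the fingertips, in m); z points along the fingers, y is the line along which they close (so a half turn about z gives the same grasp; the last joint's range is limited). The gripper opens to 85 mm and grips with 20 to 120 N. Pads are 22 mm wide; open, the fingers measure 114 mm over their backs; the gripper's body (76 mm by 85 mm) begins 54 mm behind the grasp point. The pads swing forward as they close: fully open they stand 13 mm farther back than shut.
Start: joints at [-73.837, 17.813, 0.802, 86.603, -0.252, 75.585, -1.558], TCP at [0.175, 0.521, 0.248] pointing down, gripper open.
Joint ranges: [-154.91, 154.91], [-16.99, 109.72], [-72.82, 74.43], [7.12, 147.25], [-82.49, 262.49], [11.32, 116.49], [-174.64, 174.64]. Speed limits (degrees/s): [159.86, 159.86, 180, 180, 180, 180, 180].

### API

Orientations are given as [roll, pitch, yaw] about the fixed x, y, z axes, in that order (R = Rz(yaw) Ry(pitch) Rx(roll)).
In Python, from station import robot, fingers, vision, workorder, recognise gives the robot as it stands. Calls block until the motion is done:
- robot.move_to(position, orientation): joint-space move of the TCP to a pose.
- robot.line_to(position, orientation=None, velocity=0.15, f_stop=None): straight line of the TCP; orientation=None keeps the orientation; velocity is the mean speed in m/s. With f_stop (N) it stops when the force on the tool has changed by that much, and returns True; else False.
- robot.move_j(angles): joint-space move.
- fingers.gripper_to(opening, force=None): opening from 0.0 (shut) to 1.0 (fully open); force is the grip in N (None keeps the last); returns when the fingers have stopped.
- robot.pause(seconds).
- robot.inverse_kinematics(position, orientation): joint angles nearest the present ones, or None.
- vision.grab_frame(name): name is "scene" or "top"; returns the picture (384x512x3 uint8, red, green, blue); there is no depth.
- vision.calibration(name): a dict with "mtx" (3x3 intrinsics, pixels), "k1" (the pictures are not rectified: a ray, as slopes to the right and down, at radius r is drawn at 1 + k1 r^2 times it, then the intrinsics apply), "extrinsics" (4x4, takes a point from world to camera coordinates). Camera axes: x right, y up, looking along -z (the intrinsics and any distortion apply to the point x, -y, -z); pixel columns grow to the right and rows downward; lengths in m; the calibration is good to about 2 mm. A picture is of the moment at which its call begins. calibration takes no time and is no camera call.
A pose or a line that the arm cannot do raises robot.PlanningError and nothing moves.
- workorder.close_job(): hands the job in; it is judged then, once.
Trained networks look in the newest picture that a camera, given by its name, has taken for a name from the list of things; names that differ only in an ending like _2 or _b are one class to them, and where a whole thing is asked for, a point or a joint stands for the part that bears it (a point fixed in the world has none). Each returns a list of dicts, best first, with "p" (0 to 1); they miss things now and then, are a little off and sometimes report something else, mostly with a low value. They report only what shows in the picture. A call takes as long as a camera call. They do not tell look-alikes from the thing itself.
- recognise(label, camera): "rect" ([centre column, centre row, width, height] in pixels, round what is visible of it).
Readings, each from a call of its own:
- robot.current_time_s(): time.
- robot.current_joint_positions(): joint angles.
- robot.current_dq(): joint speeds.
- robot.current_joint_torque(): joint torques, N m.
- robot.current_tool_pos(): TCP position.
- robot.current_eef_rot(): TCP orientation.
- robot.current_contact_force(): force on the tool from outside, world axes, zero at the start.
- robot.current_torque(): the same for the moment, N m.
- robot.current_finger_gap(): opening from 0.0 (shut) to 1.0 (fully open).
- robot.current_gripper_force(): force on a finger pad.
Only numpy, scipy, OpenCV 4.12 (cv2) and the standard library are available. Lean on these libraries where they do the work, as an engineer would, in place of code of your own. Each camera call takes 0.05 s, during which the arm holds its last target. There are 200 camera calls.

## Working session

There is one attempt and no reset: what is moved stays moved. The work goes in short steps, each a Python script; the robot and the scene stay as the last script left them, time stands still between calls to the robot, and variables do not carry over. Pictures are saved under pics/ and viewed, at most 10 in all, crops included, and the job is handed in when it is done.

```bash
mkdir -p pics; ls; cat > h.py <<'E'
import numpy as np, cv2
from station import robot, fingers, vision, workorder, recognise
def px2w(cam,u,v,z):
    c=vision.calibration(cam); M=np.array(c["mtx"]); k=c["k1"]; E=np.array(c["extrinsics"])
    d=np.array([(u-M[0,2])/M[0,0],(v-M[1,2])/M[1,1]]); s=d.copy()
    for _ in range(20): s=d/(1+k*(s@s))
    r=E[:3,:3].T@np.array([s[0],-s[1],-1]); o=-E[:3,:3].T@E[:3,3]
    return (o+r*(z-o[2])/r[2])
def w2px(cam,p):
    c=vision.calibration(cam); M=np.array(c["mtx"]); k=c["k1"]; E=np.array(c["extrinsics"])
    q=E[:3,:3]@np.array(p)+E[:3,3]; s=np.array([q[0],-q[1]])/-q[2]; s=s*(1+k*(s@s))
    return M[:2,:2]@s+M[:2,2]
def save(n,im,s=1):
    cv2.imwrite("pics/"+n,cv2.resize(im[:,:,::-1],None,fx=s,fy=s,interpolation=cv2.INTER_CUBIC))
E
python3 - <<'E'
from h import *
for cam in ("top","scene"):
    im=vision.grab_frame(cam); np.save(cam+".npy",im); save(cam+"0.png",im,1.5)
    c=vision.calibration(cam); E=np.array(c["extrinsics"]); print(cam,-E[:3,:3].T@E[:3,3],c["mtx"][0][0],c["k1"])
    for l in ("rivet","big_rivet","rivet_pin","display","caddy","hole","candle_tin_0","egg_cup"):
        for d in recognise(l,cam)[:4]: print(l,np.round(d["rect"],1),round(d["p"],2))
print(robot.current_time_s(),robot.current_eef_rot(),robot.current_tool_pos())
E
```

```text
pics
top [0.32094952 0.07094245 0.917658  ] 348.7893185309362 -0.09703867920205403
rivet [175.  250.    9.8  16.3] 0.67
rivet [219.2 205.8   8.8  15.3] 0.46
big_rivet [159.9 204.5  17.1  12.2] 0.54
display [309.2 191.8  52.1  62.5] 0.68
display [343.6 237.6  20.2  19.2] 0.5
display [242.1 237.4  17.6  20.6] 0.48
caddy [177.4 205.7  58.1  27.8] 0.72
caddy [187.  200.9   9.8  13.2] 0.28
hole [310.6 191.2  47.6  56.4] 0.98
candle_tin_0 [343.9 237.2  22.2  20.5] 0.88
candle_tin_0 [241.9 238.5  16.1  21.2] 0.7
egg_cup [310.1 151.3  19.5  11.4] 0.49
scene [-0.07830776  0.54276183  0.5055162 ] 368.4040468751658 -0.009694676035413765
rivet [223.5 224.8  13.   14.5] 0.74
rivet [210.1 275.8  19.4  26.2] 0.73
rivet [169.  224.9  19.   16.4] 0.48
rivet [189.6 235.4  10.6   8.8] 0.46
big_rivet [159.2 251.4  18.5  12.6] 0.81
rivet_pin [209.1 270.5   6.5   6.6] 0.47
display [284.  187.8  59.4  34.5] 0.62
caddy [181.4 258.9  67.3  46.1] 0.69
hole [281.6 179.2  48.1  24.3] 0.92
candle_tin_0 [266.9 233.4  20.9  23.2] 0.8
candle_tin_0 [340.1 190.8  17.5  11.7] 0.71
candle_tin_0 [159.5 251.6  25.6  15.8] 0.62
egg_cup [256.6 170.4  14.1  17.6] 0.47
0.9 [ 1.79997155e+02 -1.43790075e-04  1.61454015e+02] [0.17495396 0.52144125 0.2483263 ]
```

```bash
python3 - <<'E'
from h import *
t=np.load("top.npy");s=np.load("scene.npy")
a=cv2.resize(t[120:290,120:380],None,fx=3,fy=3,interpolation=cv2.INTER_CUBIC)
b=cv2.resize(s[140:310,120:380],None,fx=3,fy=3,interpolation=cv2.INTER_CUBIC)
save("topc.png",a); save("scenec.png",b)
E
```

```text
(no output)
```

View pics/topc.png

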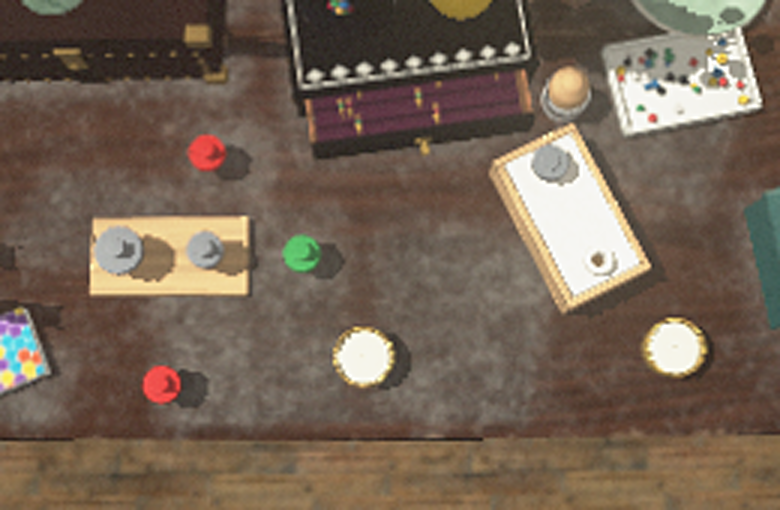

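View pics/scenec.png

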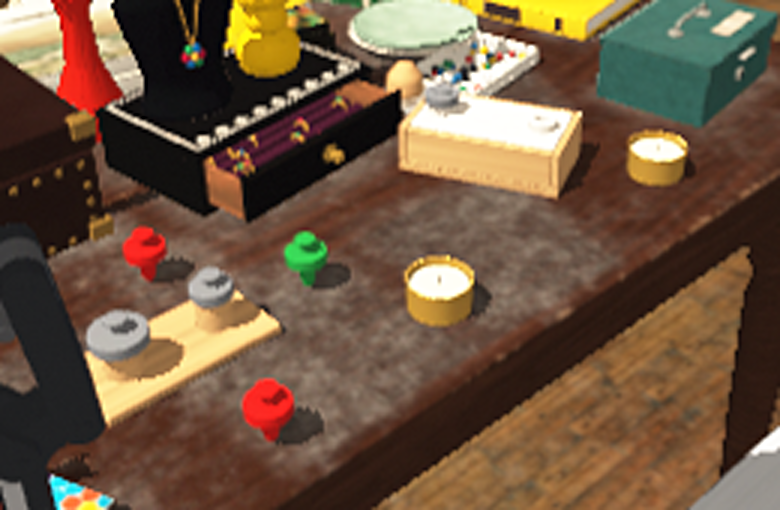

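In the top view (crop px /3 + 120), the grey candidates in the block are at (160,203), the larger, and (188,203), the smaller. The smaller collar is the one meant. The others are out: red at (189,171) and (174,248), green at (220,205), and the grey rivet at (304,174), which is already home in the display. The empty hole is at about (320,206). Next I'll take an enlarged crop and precise measurements.

```bash
python3 - <<'E'
from h import *
t=np.load("top.npy");s=np.load("scene.npy")
a=cv2.resize(t[185:225,145:205],None,fx=8,fy=8,interpolation=cv2.INTER_CUBIC)
b=cv2.resize(t[155:228,278:340],None,fx=5,fy=5,interpolation=cv2.INTER_CUBIC)
W=np.zeros((365,800,3),np.uint8); W[:320,:480]=a; W[:365,485:795]=b; save("conf.png",W)
hsv=cv2.cvtColor(t,cv2.COLOR_RGB2HSV)
# wood+white of display
sub=np.zeros(t.shape[:2],np.uint8); sub[150:230,275:345]=1
m=((hsv[:,:,2]>105)&(sub>0)).astype(np.uint8)
n,l,st,c=cv2.connectedComponentsWithStats(m); i=1+np.argmax(st[1:,4])
cn,_=cv2.findContours((l==i).astype(np.uint8),0,2); r=cv2.minAreaRect(max(cn,key=cv2.contourArea)); print("disp",st[i],r,cv2.boxPoints(r).tolist())
# grey
g=((hsv[:,:,1]<60)&(hsv[:,:,2]>85)&(hsv[:,:,2]<190)).astype(np.uint8); g[:, :145]=0
box=np.zeros_like(g); box[190:220,150:203]=1
n,l,st,c=cv2.connectedComponentsWithStats(g*box)
for i in range(1,n):
    if st[i,4]>15: print("grey",st[i],c[i],px2w("top",*c[i],0.042))
for cam in("top","scene"): print(np.array(vision.calibration(cam)["extrinsics"]).round(3).tolist())
for p in [(98,220),(248,217),(248,294),(91,294)]: print(px2w("top",p[0]/3+120,p[1]/3+120,0.008).round(4))
E
```

```text
disp [ 275  150   70   80 4072] ((309.5, 189.5), (79.0, 69.0), 90.0) [[275.0, 150.0], [344.0, 150.0], [344.0, 229.0], [275.0, 229.0]]
grey [161 190  17   2  30] [169.66666667 190.56666667] [0.50789113 0.27383761 0.042     ]
grey [152 196  16  16 198] [159.3030303  203.12626263] [0.47518586 0.29929058 0.042     ]
grey [183 197  12  13 112] [188.22321429 202.99107143] [0.47531637 0.22495698 0.042     ]
grey [173 219  16   1  16] [180.5 219. ] [0.43423752 0.24346911 0.042     ]
[[-0.006, -1.0, 0.017, 0.058], [0.983, -0.003, 0.182, -0.483], [-0.182, 0.018, 0.983, -0.845], [0.0, 0.0, 0.0, 1.0]]
[[-0.67, -0.742, -0.021, 0.361], [0.368, -0.357, 0.859, -0.212], [-0.645, 0.567, 0.512, -0.617], [0.0, 0.0, 0.0, 1.0]]
[0.5078 0.3272 0.008 ]
[0.51   0.1932 0.008 ]
[0.4412 0.1918 0.008 ]
[0.4414 0.3304 0.008 ]
```

View pics/conf.png

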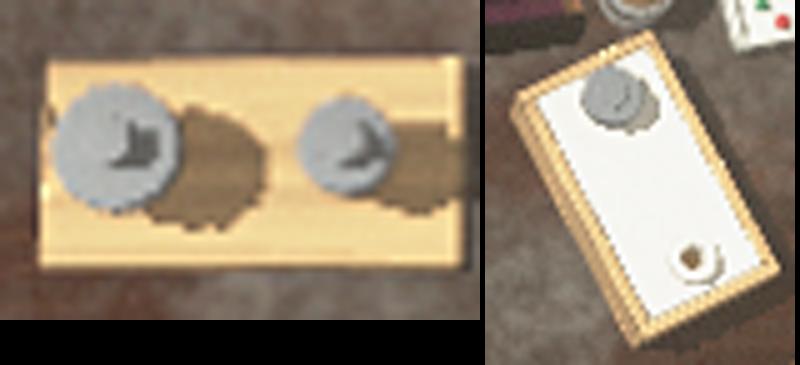

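The crop confirms it: the small grey rivet is at (188.4,203.4) and the big one at (159.5,203.3). The hole shows as a dark spot in the boss at about (319,206.5). Next I'll fit the panel for a precise hole position.

```bash
cat > fit.py <<'E'
from h import *
from scipy.optimize import least_squares
def panel(cam,t,roi):
    u0,v0,u1,v1=roi
    sub=t[v0:v1,u0:u1].astype(float); 
    hsv=cv2.cvtColor(t,cv2.COLOR_RGB2HSV)[v0:v1,u0:u1]
    m=((hsv[:,:,1]<45)&(hsv[:,:,2]>150)).astype(np.uint8)
    n,l,st,c=cv2.connectedComponentsWithStats(m); i=1+np.argmax(st[1:,4])
    cn,_=cv2.findContours((l==i).astype(np.uint8),0,2); h=max(cn,key=cv2.contourArea)
    m2=np.zeros_like(m); cv2.drawContours(m2,[cv2.convexHull(h)],0,1,-1)
    return m2,(u0,v0)
E
python3 - <<'E'
from fit import *
for cam,roi in (("top",(278,155,340,228)),("scene",(250,160,318,210))):
    t=np.load(cam+".npy"); m,(u0,v0)=panel(cam,t,roi)
    # pixel area samples -> world, min area rect
    cn,_=cv2.findContours(m,0,2); h=max(cn,key=cv2.contourArea)[:,0].astype(float)+[u0,v0]
    w=np.array([px2w(cam,*p,.0425)[:2] for p in h]); r=cv2.minAreaRect((w*1000).astype(np.float32)); print(cam,m.sum(),"rect",r)
    # soft fit: IoU of rendered polygon with mask
    def f(x):
        c,s=np.cos(x[2]),np.sin(x[2]); P=[]
        for a,b in((64,32),(-64,32),(-64,-32),(64,-32)): P.append(w2px(cam,(x[0]+(c*a-s*b)/1e3,x[1]+(s*a+c*b)/1e3,.0425))-[u0,v0])
        M=np.zeros(m.shape,np.uint8); S=16
        M=np.zeros((m.shape[0]*S,m.shape[1]*S),np.uint8); cv2.fillPoly(M,[np.round((np.array(P)+.5)*S).astype(np.int32)],255)
        M=cv2.resize(M,m.shape[::-1],interpolation=cv2.INTER_AREA)/255.
        return np.abs(M-m).sum()
    from scipy.optimize import minimize
    c=np.array(r[0])/1e3; best=None
    for a in np.radians([r[2],r[2]+90]):
        o=minimize(f,[c[0],c[1],a],method="Nelder-Mead",options=dict(initial_simplex=[[c[0],c[1],a],[c[0]+.004,c[1],a],[c[0],c[1]+.004,a],[c[0],c[1],a+.05]],xatol=1e-5,fatol=.01))
        if best is None or o.fun<best.fun: best=o
    x=best.x; d=np.array([np.cos(x[2]),np.sin(x[2])])*.046
    print(" fit",x[:2].round(4),np.degrees(x[2]).round(2),best.fun,"holes",(x[:2]+d).round(4),(x[:2]-d).round(4))
print("dark spot",px2w("top",319,206.6,.0525).round(4))
E
```

```text
top 1275 rect ((505.6835021972656, -88.27604675292969), (130.28945922851562, 67.64195251464844), 25.905147552490234)
 fit [ 0.5057 -0.0876] 26.02 76.72156862745098 holes [ 0.547  -0.0675] [ 0.4643 -0.1078]
scene 1150 rect ((528.568115234375, -114.66885375976562), (135.93118286132812, 168.69107055664062), 39.2885856628418)
 fit [ 0.5061 -0.0854] 29.87 583.407843137255 holes [ 0.5459 -0.0625] [ 0.4662 -0.1083]
dark spot [ 0.4631 -0.1071  0.0525]
```

```bash
python3 - <<'E'
from h import *
x,y=0.4748,0.2246
for yaw in (90,-90):
    print(yaw,robot.inverse_kinematics([x,y,.15],[180,0,yaw]))
for yaw in (26,-154): print(yaw,robot.inverse_kinematics([.4643,-.1078,.15],[180,0,yaw]))
print("reach",robot.tip_reach)
fingers.gripper_to(0.65,60)
print(robot.tip_reach,robot.current_finger_gap(),robot.current_contact_force())
robot.move_to([x,y,.13],[180,0,90])
print(robot.current_time_s(),robot.current_tool_pos(),robot.current_joint_positions())
im=vision.grab_frame("scene"); np.save("s1.npy",im)
tp=vision.grab_frame("top")
a=cv2.resize(im[150:330,100:300],None,fx=2,fy=2,interpolation=cv2.INTER_CUBIC);b=cv2.resize(tp[120:300,100:300],None,fx=2,fy=2,interpolation=cv2.INTER_CUBIC)
save("pre.png",np.hstack([a,b]))
E
```

```text
90 [-48.51344299  20.61221271  27.48949584  99.77052011 -10.58671526
  62.18596687 -17.56203973]
-90 [-28.54750759  19.34242123   1.74365871  98.99844947  -0.65602422
  61.6689897  153.4091242 ]
26 [-34.38682275  20.7558313   57.3184229  107.66917237 -19.70355344
  62.21518348 -33.36178512]
-154 [-30.16536543  18.84904957  51.14740586 107.55916384 -16.65294937
  61.39685255 143.58027517]
reach 0.017
0.017 0.6499082854287678 [-0.11136451 -0.68934429  0.25513239]
2.9167 [0.47407592 0.22710039 0.13021176] [-48.6125059   21.95285562  27.47392094 101.12259411 -11.63310306
  59.69085949 -16.70606656]
```

View pics/pre.png

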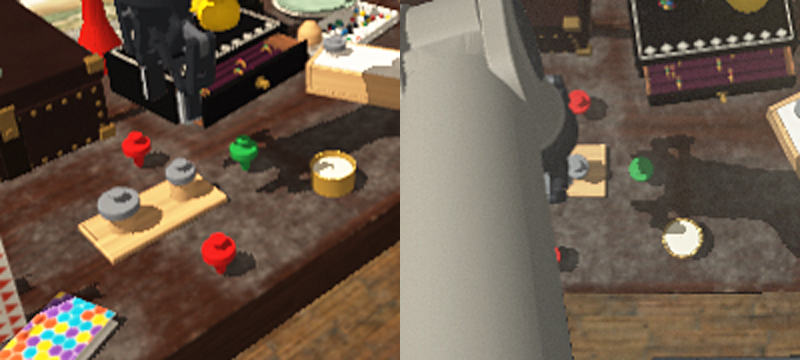

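The arm hovers above the small grey rivet (scene ~(190,235)), with the open jaws on either side of it along x; the red look-alike stays outside the fingers. Next I'll descend and grasp.

```bash
python3 - <<'E'
from h import *
x,y=0.4748,0.2246
R=[180,0,90]
print(robot.current_tool_pos())
robot.line_to([x,y,.075],R,0.1); robot.pause(.2); print(robot.current_tool_pos(),robot.current_eef_rot(),robot.current_contact_force())
print(robot.line_to([x,y,.0445],R,0.04,f_stop=6)); robot.pause(.2); print(robot.current_tool_pos())
fingers.gripper_to(0.0,60); robot.pause(.2)
print("gap",robot.current_finger_gap(),robot.current_gripper_force(),robot.current_tool_pos(),robot.current_contact_force())
save("g.png",vision.grab_frame("scene")[150:300,100:300],3)
print(robot.current_time_s())
E
```

```text
[0.47418689 0.22681304 0.13025373]
[0.47542187 0.22489958 0.07577973] [ 1.79915060e+02 -5.16198902e-02  9.00018155e+01] [ 0.19328462  0.11818302 -0.12883501]
False
[0.47504593 0.22471899 0.04479334]
gap 0.3385492012083427 59.02828395366669 [0.47505627 0.22472196 0.04500556] [-1.17498127 -0.58466389  5.81845547]
5.6333
```

View pics/g.png

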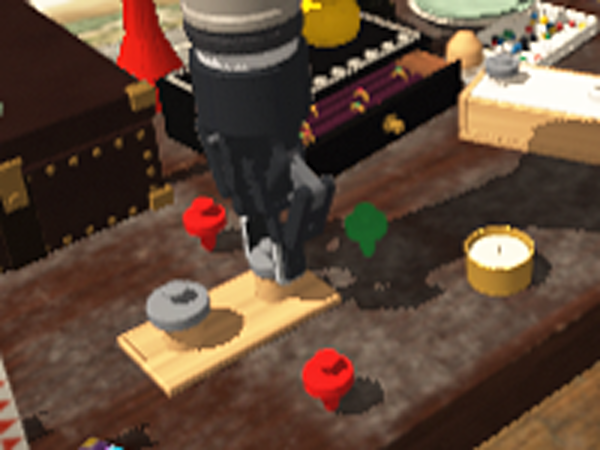

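The collar of the small rivet is in the jaws (scene ~(188,238)) and the neighbours are untouched. Next I'll lift it, carry it to hover over the hole and look.

```bash
python3 - <<'E'
from h import *
p=robot.current_tool_pos()
robot.line_to([p[0],p[1],.17],None,0.15)
h=[.4643,-.1078]
robot.move_to([*h,.17],[180,0,26]); robot.line_to([*h,.103],[180,0,26],0.1); robot.pause(.3)
print("gap",robot.current_finger_gap(),robot.current_tool_pos(),robot.current_eef_rot(),robot.current_contact_force(),robot.current_time_s())
t=vision.grab_frame("top"); s=vision.grab_frame("scene"); np.save("t2.npy",t);np.save("s2.npy",s)
a=cv2.resize(t[150:240,270:350],None,fx=5,fy=5,interpolation=cv2.INTER_CUBIC);b=cv2.resize(s[120:210,240:320],None,fx=5,fy=5,interpolation=cv2.INTER_CUBIC)
save("hov.png",np.hstack([a,b]))
for z in(.0525,.09,.1): print(z,w2px("top",[*robot.current_tool_pos()[:2],z]),w2px("scene",[*robot.current_tool_pos()[:2],z]))
E
```

```text
gap 0.3398248496048121 [ 0.4646707  -0.10784474  0.10346051] [ 1.79977229e+02 -5.66179388e-02  2.60049418e+01] [-0.4204476   0.06567359  0.1611322 ] 8.9917
0.0525 [319.2729123  206.04924893] [300.27814469 178.34753291]
0.09 [322.33330307 203.50586338] [300.98947729 165.27999671]
0.1 [323.19449092 202.78987929] [301.18391681 161.70419909]
```

View pics/hov.png

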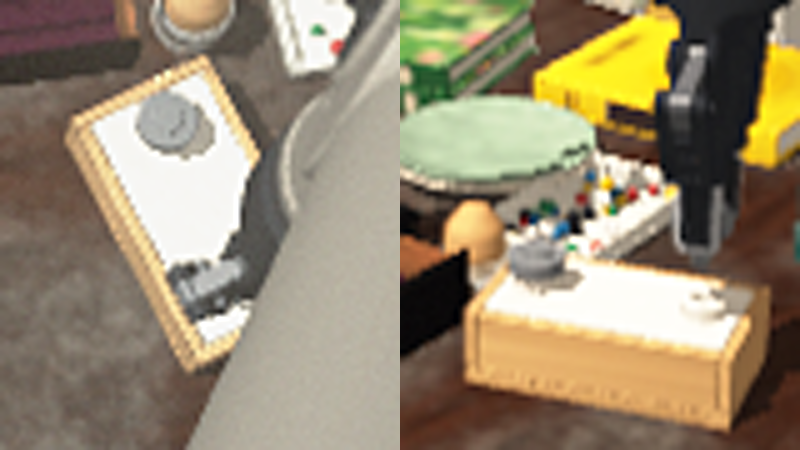

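In the top view the arm hides the rivet. In the scene view the shank tip is at (300.4,172.4), which agrees with the prediction, and the boss top is near (301,179). I'll check the hole more finely with predicted circles overlaid.

```bash
python3 - <<'E'
from h import *
out=[]
P=np.array([.4643,-.1078])
for cam,f,c in(("top","top.npy",(319,206)),("scene","s2.npy",(300,180))):
    im=np.load(f); S=24; u0,v0=c[0]-8,c[1]-8
    a=cv2.resize(im[v0:v0+16,u0:u0+16],None,fx=S,fy=S,interpolation=cv2.INTER_NEAREST)
    for r,z,col in((.0125,.0525,(255,0,0)),(.00675,.0525,(0,0,255)),(.0125,.0425,(0,160,0))):
        pts=[(w2px(cam,[P[0]+r*np.cos(t),P[1]+r*np.sin(t),z])-[u0,v0]+.5)*S for t in np.linspace(0,6.283,60)]
        cv2.polylines(a,[np.int32(pts)],True,col,1)
    out.append(a)
save("ov.png",np.hstack(out))
E
```

```text
(no output)
```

View pics/ov.png

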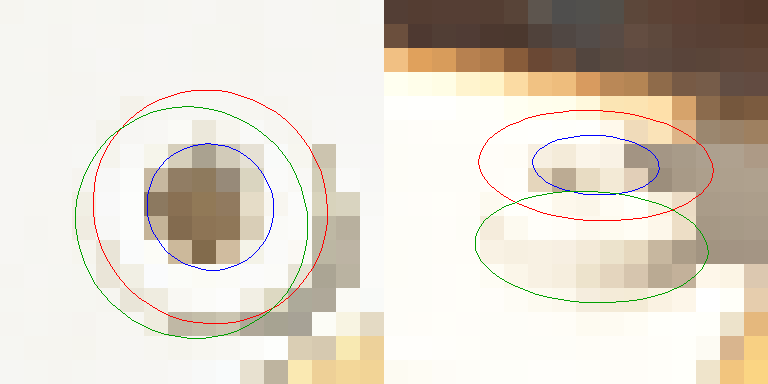

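Both views agree with the hole estimate to about 1 mm, which is within the taper's capture range. I'll go down in steps while reading the force.

```bash
python3 - <<'E'
from h import *
h=[.4643,-.1078]; R=[180,0,26]
z=.092
robot.line_to([*h,z],R,0.05,f_stop=6)
while z>.0500:
    z-=.0025
    s=robot.line_to([*h,z],R,0.015,f_stop=8); robot.pause(.05)
    f=np.array(robot.current_contact_force()); p=robot.current_tool_pos()
    print(round(z,4),s,np.round(p,4),f.round(1))
    if f[2]>12 or np.hypot(*f[:2])>8: break
print(robot.current_time_s(),robot.current_finger_gap(),robot.current_torque())
E
```

```text
0.0895 False [ 0.4644 -0.1078  0.0895] [ 0.   0.1 -0.5]
0.087 False [ 0.4642 -0.1078  0.0869] [-0.4  0.3 -0.4]
0.0845 False [ 0.464  -0.1079  0.0844] [-0.2 -0.8 -0.1]
0.082 False [ 0.4639 -0.108   0.0819] [-1.3 -0.7  1. ]
0.0795 False [ 0.4639 -0.108   0.0795] [-2.9 -1.1  2.9]
0.077 False [ 0.4637 -0.108   0.077 ] [-4.1 -1.3  4.9]
0.0745 False [ 0.463  -0.1081  0.0738] [-4.3 -1.3  0.1]
0.072 False [ 0.463  -0.1082  0.0716] [-5.4 -1.3  2.1]
0.0695 False [ 0.4629 -0.1082  0.069 ] [-5.6 -2.7  1.3]
0.067 False [ 0.4628 -0.1082  0.0667] [-7.2 -1.9  3.7]
0.0645 False [ 0.4627 -0.1083  0.0642] [-5.7 -2.2  4.2]
0.062 False [ 0.4627 -0.1084  0.0618] [-6.1 -2.9  4.7]
0.0595 False [ 0.4627 -0.1084  0.0595] [-7.5 -1.9  7.1]
0.057 False [ 0.4627 -0.1084  0.0573] [-8.6 -2.1  9.4]
14.5917 0.3441990166373572 [-0.3408706   1.82238233 -0.00349344]
```

```bash
python3 - <<'E'
from h import *
h=[.4624,-.1082]; R=[180,0,26]
z=.0573
robot.line_to([*h,z],R,0.02); robot.pause(.1); print(robot.current_contact_force())
while z>.0500:
    z-=.0015
    s=robot.line_to([*h,z],R,0.015,f_stop=8); robot.pause(.05)
    f=np.array(robot.current_contact_force()); p=robot.current_tool_pos()
    print(round(z,4),s,np.round(p,4),f.round(1))
    if f[2]>13 or np.hypot(*f[:2])>10: break
print(robot.current_time_s(),robot.current_finger_gap(),robot.current_torque())
E
```

```text
[-6.17060666 -0.93067757  8.93409846]
0.0558 False [ 0.4625 -0.1084  0.0567] [-7.2 -1.2 11.3]
0.0543 False [ 0.4625 -0.1084  0.0554] [-5.8 -0.4 12.6]
0.0528 False [ 0.4625 -0.1084  0.054 ] [-8.   0.4 13.7]
15.8417 0.3380241421200095 [-4.43186395e-02  1.57037886e+00 -6.12172394e-04]
```

```bash
python3 - <<'E'
from h import *
R=[180,0,26]; z=robot.current_tool_pos()[2]
for x in(.4616,.4608):
    robot.line_to([x,-.1084,.0528],R,0.02); robot.pause(.1); print(x,np.round(robot.current_tool_pos(),4),np.round(robot.current_contact_force(),1))
    if abs(robot.current_contact_force()[0])<3: break
s=vision.grab_frame("scene"); np.save("s3.npy",s); save("press.png",s[140:210,260:330],8)
print(robot.current_time_s())
E
```

```text
0.4616 [ 0.4625 -0.1085  0.0543] [-5.9  1.1 13.9]
0.4608 [ 0.4625 -0.1085  0.0545] [-5.2 -0.5 13.9]
16.5917
```

View pics/press.png

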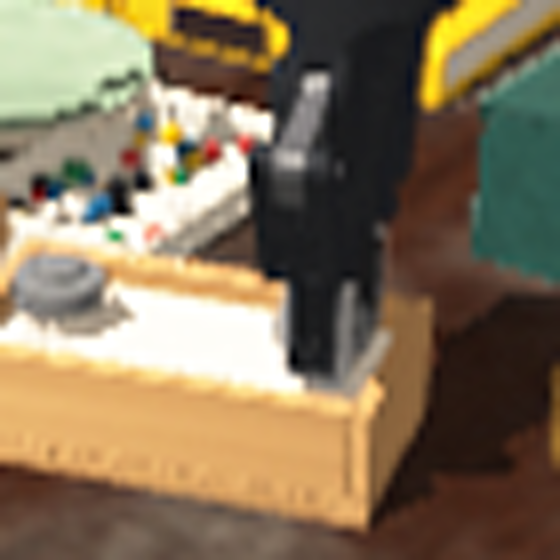

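The panel is visibly sunk near the hole with the jaws over it (crop ~(335,340)). I'll rise gently: where the force reaches zero tells me whether the rivet is seated (expected TCP z ≈ 0.0655).

```bash
python3 - <<'E'
from h import *
R=[180,0,26]; z=.055
while z<.068:
    z+=.002
    robot.line_to([.4616,-.1084,z],R,0.02); robot.pause(.05)
    f=np.array(robot.current_contact_force()); print(round(z,4),np.round(robot.current_tool_pos(),4),f.round(1))
    if f[2]<0.8: break
s=vision.grab_frame("scene"); np.save("s4.npy",s)
print(robot.current_time_s(),robot.current_finger_gap())
E
```

```text
0.057 [ 0.4625 -0.1084  0.058 ] [-5.  -0.6  9.1]
0.059 [ 0.4625 -0.1084  0.0598] [-4.2 -0.5  7.5]
0.061 [ 0.4625 -0.1084  0.0616] [-4.  -0.1  4.7]
0.063 [ 0.4624 -0.1084  0.0633] [-1.9 -1.2  3.3]
0.065 [ 0.4623 -0.1084  0.0651] [-0.5 -1.4  1. ]
0.067 [ 0.4616 -0.108   0.067 ] [-0.4 -0.6 -0. ]
18.5583 0.3431781764501947
```

The force reaches zero at 0.0655, so the collar is seated on the boss. I'll press down once more, come back to nearly unloaded, release and look.

```bash
python3 - <<'E'
from h import *
R=[180,0,26]
robot.line_to([.4620,-.1082,.0565],R,0.02,f_stop=14); robot.pause(.3); print(np.round(robot.current_tool_pos(),4),np.round(robot.current_contact_force(),1))
robot.line_to([.4620,-.1082,.0645],R,0.02); robot.pause(.1); print(np.round(robot.current_tool_pos(),4),np.round(robot.current_contact_force(),1))
fingers.gripper_to(0.65,20); robot.pause(.1)
robot.line_to([.4620,-.1082,.13],R,0.08)
s=vision.grab_frame("scene"); np.save("s5.npy",s); save("rel.png",s[140:210,260:330],8)
print(robot.current_time_s(),robot.current_finger_gap(),np.round(robot.current_contact_force(),1))
for z in(.0525,.0625,.073): print(z,w2px("scene",[.4623,-.1084,z]))
E
```

```text
[ 0.462  -0.1083  0.0572] [-4.3  1.   9.7]
[ 0.462  -0.1082  0.0643] [-1.8 -0.3  1.5]
21.675 0.6497171510468752 [-0.1  0.5 -0.4]
0.0525 [301.06963973 178.55947527]
0.0625 [301.26112802 175.12377017]
0.073 [301.46433882 171.47608168]
```

View pics/rel.png

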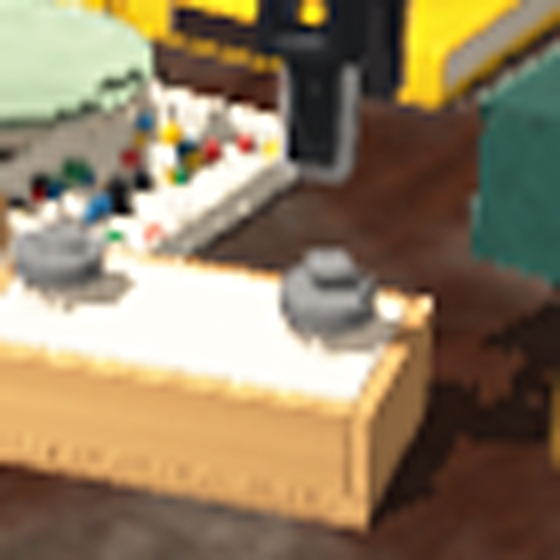

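The rivet sits on the boss upright with its pin standing (scene (301.4,172.2), as predicted). Next I'll close the fingers and press the pin in 1 mm steps.

```bash
python3 - <<'E'
from h import *
R=[180,0,26]; h=[.4622,-.1083]
fingers.gripper_to(0.0,20)
robot.line_to([*h,.110],R,0.06); robot.line_to([*h,.094],R,0.03,f_stop=4); robot.pause(.1)
f0=np.array(robot.current_contact_force()); print(np.round(robot.current_tool_pos(),4),f0.round(1),robot.current_time_s())
z=.094; 
while z>.060:
    z-=.001
    s=robot.line_to([*h,z],R,0.01,f_stop=3.5); robot.pause(.04)
    f=np.array([robot.current_contact_force() for _ in range(3)]).mean(0)-f0; p=robot.current_tool_pos()
    print(round(z,4),s,np.round(p,4),f.round(1))
    if f[2]>14.0 or np.hypot(*f[:2])>7: break
print(robot.current_time_s())
E
```

```text
[ 0.4624 -0.1084  0.0941] [ 0.4 -0.7  0.6] 23.5083
0.093 False [ 0.4622 -0.1083  0.093 ] [-0.4  0.2 -1.1]
0.092 False [ 0.4621 -0.1083  0.092 ] [-0.4  0.3  0. ]
0.091 False [ 0.4621 -0.1083  0.0909] [ 0.1  1.3 -0.8]
0.09 False [ 0.4622 -0.1083  0.09  ] [-1.   1.1 -0.8]
0.089 False [ 0.4621 -0.1083  0.089 ] [-0.5  0.7 -0.6]
0.088 False [ 0.4623 -0.1084  0.0881] [ 0.4  0.8 -0.4]
0.087 False [ 0.4623 -0.1084  0.0871] [-1.5  0.2  1.6]
0.086 False [ 0.4624 -0.1083  0.0861] [-1.4  0.6  3. ]
0.085 False [ 0.4623 -0.1084  0.0851] [-0.   1.1  4. ]
0.084 False [ 0.4624 -0.1084  0.0842] [-1.6 -0.1  5. ]
0.083 False [ 0.4624 -0.1084  0.0833] [-1.4  0.4  6. ]
0.082 False [ 0.4624 -0.1084  0.0825] [-1.8  0.8  6.6]
0.081 False [ 0.4624 -0.1084  0.0816] [-2.4  1.9  8.1]
0.08 False [ 0.4624 -0.1084  0.0807] [-2.9  1.5  9.5]
0.079 False [ 0.4624 -0.1084  0.0798] [-1.9  1.6  9.3]
0.078 False [ 0.4624 -0.1084  0.079 ] [-4.2  1.5 10.5]
0.077 False [ 0.4624 -0.1084  0.078 ] [-3.2  1.8 11.3]
0.076 False [ 0.4624 -0.1084  0.077 ] [-3.6  2.6 13.1]
0.075 False [ 0.4624 -0.1084  0.076 ] [-4.   1.5 11.9]
0.074 False [ 0.4624 -0.1084  0.075 ] [-3.8  2.  11.9]
0.073 False [ 0.4624 -0.1084  0.074 ] [-2.7  0.9 11.5]
0.072 False [ 0.4624 -0.1084  0.073 ] [-3.4  1.9 11.1]
0.071 False [ 0.4624 -0.1084  0.072 ] [-2.8  0.7 11.9]
0.07 False [ 0.4624 -0.1084  0.0711] [-3.   2.3 12.6]
0.069 False [ 0.4624 -0.1084  0.0703] [-5.2  1.4 14.2]
30.8
```

```bash
python3 - <<'E'
from h import *
R=[180,0,26]; h=[.4624,-.1084]
for z in(.074,.078,.080,.081,.082,.083,.085):
    robot.line_to([*h,z],R,0.02); robot.pause(.1); f=np.mean([robot.current_contact_force() for _ in range(3)],0); print(np.round(robot.current_tool_pos(),4),f.round(1))
robot.line_to([*h,.16],R,0.1); robot.pause(.2)
s=vision.grab_frame("scene"); save("fin.png",s[140:210,260:330],8)
print(robot.current_time_s())
E
```

```text
[ 0.4624 -0.1084  0.0746] [-1.8  2.   9.3]
[ 0.4624 -0.1084  0.0782] [-1.   0.9  5.5]
[ 0.4624 -0.1084  0.0799] [0.4 0.1 2.3]
[ 0.4623 -0.1084  0.0809] [-0.2  0.5  1.6]
[ 0.4623 -0.1084  0.0819] [-0.1 -0.5  1.3]
[ 0.4623 -0.1083  0.0829] [ 0.2  0.2 -0.6]
[ 0.4624 -0.1084  0.085 ] [-0.4 -0.7  0.8]
34.65
```

View pics/fin.png

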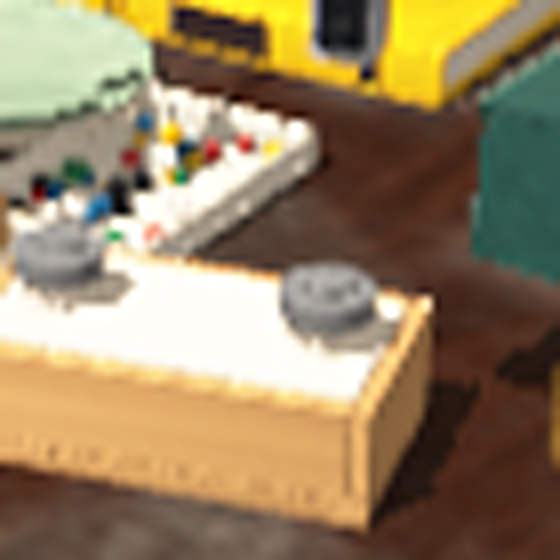

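The pin is flush: the rivet at scene (301,177) looks like the one already home, and contact was lost at 0.082 m as expected. I'll hand it in.

```bash
python3 -c "
from h import *
print(workorder.close_job())"
```

```text
the job is handed in; nothing more can be done
None
```

I seated the smaller grey rivet in the empty hole, pushed its pin flush (force readings peaked at about 14 N) and handed the job in; no verdict came back, and I took no final picture of the bystanders, though the arm kept clear of them.

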